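# Unload the shaker and hold its platform lock open

### The arm

A 7-joint arm with a two-finger parallel gripper is mounted at the origin on the work surface. World frame = base frame: x ahead of the robot, y to its left, z up, the work surface at z = 0. Lengths are in mm, angles in rad, forces in N, time in s.
With the tool pointing down it reaches from about 350 to 775 mm from the base axis. Payload 3.1 kg.
Tool frame: the origin (TCP) lies between the finger pads; the fingertips stand r.nose_length ahead of it and the grasp point (between the pads) lies 6 mm ahead of it (r.nose_length is the distance from the TCP to the fingertips, in mm); z points along the fingers, y is the direction in which the jaws open and shut (so a half turn about z gives the same grasp; the last joint's range is limited). The gripper opens to 85 mm and grips with 20 to 120 N. Pads are 22 mm wide; open, the fingers measure 114 mm over their backs; the gripper's body (76 mm by 85 mm) begins 54 mm behind the grasp point. The pads swing forward as they close: fully open they stand 13 mm farther back than shut.
Start: joints at [-1.268, 0.311, 0.014, 1.512, -0.004, 1.319, -0.027], TCP at [185.878, 517.655, 256.304] pointing down, gripper open.
Joint ranges: [-2.7, 2.7], [-0.3, 1.91], [-1.27, 1.3], [0.12, 2.57], [-1.44, 4.58], [0.2, 2.03], [-3.05, 3.05]. Speed limits (rad/s): [2.79, 2.79, 3.14, 3.14, 3.14, 3.14, 3.14].

### API

Orientations are given as a unit quaternion [w, x, y, z].
In Python, from workcell import readout, vision, ticket, r gives the robot as it stands.
- The arm moves only by the tool step_arm, never from a script. Its argument "targets" is one flat list of numbers, 7 for each row, row after row: the shift along the world's x, y, z in cm, then the turn, a rotation vector about the world's x, y, z in rad, then the closure, from 0 (fully open) to 1 (shut). A call has exactly 5 rows; each row is the pose to reach, as a shift and turn from the pose commanded when the call began; what a row does not reach only later rows make up. A row lasts 1/10 s, in which the tool goes at most 50 mm and 8.59 degrees, less where a joint would pass 70% of its speed; a pose out of reach is approached as far as the arm can. A call with a gripper value outside its range is refused whole. The fingers move at their own pace and stop on an object; "newtons" is the grip in N (left out, the last holds). Time passes only in rows, so rows that repeat a pose let the fingers close, or fill a call up. It gives the time, the measured TCP pose, the force and the opening at its end, in the units of the state.
- readout.get_obs(): the state, without advancing time (a new reading comes with each control period).
- vision.capture(name): name is "scene" or "top" or "wrist"; returns (picture, depth): 400x640x3 uint8, blue, green, red; 400x640 float32, mm along the optical axis (not along the pixel's ray), 0 where there is no reading.
- vision.camera_model(name): a dict with "intrinsics" (3x3 intrinsics, pixels), "dist" ([k1, k2, p1, p2, k3] as OpenCV has them; the pictures are not rectified), "R" (3x3) and "t" (3): a world point X has camera coordinates R X + t; the wrist camera has in their place "tool_from_camera" (4x4, takes a point from camera to tool coordinates, whose origin is the TCP and whose axes are the flange's). Camera axes: x right, y down, z forward; pixel columns grow to the right and rows downward; lengths in mm; the calibration is good to about 2 mm. A picture is of the moment at which its call begins: read the wrist's pose just before it. camera_model takes no time and is no camera call.
- ticket.sign_off(): hands the job in, once; it reports no verdict.
The state is a dict: "time_s": time; "q": joint angles; "dq": joint speeds; "effort": joint torques, N m; "position": TCP position; "tool_rot": TCP orientation; "contact_force": force on the tool from outside, world axes, zero at the start; "moment": the same for the moment, N m; "width": opening from 0.0 (shut) to 1.0 (fully open).
Only numpy, scipy, OpenCV 4.12 (cv2) and the standard library are available. Lean on these libraries where they do the work, as an engineer would, in place of code of your own. Each camera call takes 0.05 s, during which the arm holds its last target. There are 200 camera calls.

### The job

The shaker's platform has to come off for cleaning. First take the bottle that is still standing on the platform, keep it upright, and set it down gently (not dropped) to stand in the blue carrying tray on the bench next to the bottle already there; leave that bottle, the flask and the pipette-tip box as they are. Then grip the black knob of the spring-loaded lock plunger at the front of the platform, pull it straight up as far as it goes so that its pin is right out of the hole, and finish while still holding it up there, so that I can push the platform off its studs with both hands.

Things in the scene. Friction and masses are not known exactly. Their poses are not given: they have to be found in the camera images.
- shaker: Lab shaker, cream housing 328 (x) x 320 (y) mm, fixed, not running. Origin: on the bench under its middle; x points to its front (sloped panel with red display, away from the robot), z up. On it a stainless tray, the platform: 220 (x) x 300 (y) mm, centre at x -20, floor top at z 102, rim 15 high, wire rail at rear and sides up to z 141. The lock plunger stands on a bracket (top z 131) at the front.
- plunger_knob (a point): Centre of the lock plunger's black pull knob (red dot on top), an upright cylinder 26 mm in diameter and 26 high, at x 106, y 0 in the shaker's frame; seated, its centre is 164 mm above the bench. Below it a 16 mm sleeve, 12 long, and a 23 mm wide nut, 8 high, on the 44 mm wide bracket. It moves straight up and down only. The bottle at first stands 8 to 25 mm from it, leaving no room for a gripper.
- plunger (a joint): Height of the plunger above its seated position in m: 0 = seated, 0.012 = pin tip level with the mouth of its hole, 0.016 = fully back, against its stop. A spring pulls it down with about 6 N seated and 13 N fully back; it never stays up by itself.
- pin_tip (a point): Lower end of the plunger's 8 mm steel pin, on the knob's axis, 70 mm below the centre of the knob; it moves with the knob.
- seat (a point): Mouth of the pin's seat hole: a brass bush on the platform's tongue, 106 mm above the bench, on the knob's axis. Seated, the pin tip is 12 mm below it, fully back 4 mm above it.
- bottle: The bottle to move: upright closed bottle of milky plastic with a white cap, loose, 0.11 to 0.23 kg. Origin at the centre of its underside, z up its axis. Height 130 mm; body 61 mm in diameter up to 84 mm, then a sloping shoulder; cap 45 mm in diameter from 104 to 130 mm. It starts on the platform's floor, just behind the plunger.
- carry_tray: Blue open plastic tray, fixed on the bench to the left or to the right of the shaker; outside 220 (x) x 140 (y) x 35 mm high, walls and floor 4 mm thick. Origin at the centre of its underside, x along its length. The half towards -x is free; the other bottle stands in the +x half.
- tray_bottle: Bystander: bottle of the same shape and size with a yellow cap, standing in the +x half of the carrying tray. Origin at the centre of its underside.
- tip_box: Bystander: grey pipette-tip box with an amber lid, 122 (x) x 86 (y) x 68 mm, loose on the bench on the other side of the shaker. Origin at the centre of its underside.
- flask: Bystander: conical glass flask with a black stopper, 84 mm in diameter at the foot, 140 mm high, loose on the bench beyond the tip box. Origin at the centre of its underside.
Mind the look-alikes: they are no part of the job. What is shaped like the bottle but green, pink or purple is not meant.

How it is judged (in metres and radians):
On the way, in this order (a step that is already met when the one before it is completed fails the run):
1. the bottle stands upright on the floor of the carrying tray, let go (x of bottle in the frame of carry_tray between -0.085 and 0.085 m and y of bottle in the frame of carry_tray between -0.045 and 0.045 m and z of bottle in the frame of carry_tray between -0.002 and 0.01 m and angle between bottle's own z axis and vertical below 0.1 rad and linear speed of bottle below 0.03 m/s and contact force between the fingers and bottle below 0.1 N), for 0.3 s.
2. the lock plunger is pulled fully back (within 2.5 mm of its stop) in the gripper (value of joint plunger above 0.0135 m and contact force between the fingers and plunger above 3 N), for 0.3 s.
At the end, for the whole second after the job is handed in: The gripper still holds the knob (contact force over 3 N) and keeps the plunger within 2.5 mm of its upper stop (joint over 13.5 mm of 16), the pin out of its hole, through the last second; the bottle stands upright (within 0.1 rad), at rest and untouched on the floor of the carrying tray (all of step 1 and all of step 2); the arm keeps its last pose, push and grip.
It fails at once if the bottle is tipped (over 0.6 rad) (angle between bottle's own z axis and vertical above 0.6 rad).
It fails at once if the bottle is dropped: over the tray, more than 15 mm above its floor, with no finger touching it (x of bottle in the frame of carry_tray between -0.11 and 0.11 m and y of bottle in the frame of carry_tray between -0.07 and 0.07 m and z of bottle in the frame of carry_tray above 0.019 m and contact force between the fingers and bottle below 0.001 N).
It fails at once if the other bottle is pushed more than 15 mm or tipped (distance of tray_bottle from where it was at the start of the episode above 0.015 m or angle between tray_bottle's own z axis and vertical above 0.2 rad).
It fails at once if the flask is pushed more than 15 mm or tipped (distance of flask from where it was at the start of the episode above 0.015 m or angle between flask's own z axis and vertical above 0.2 rad).
It fails at once if the tip box is pushed more than 15 mm (distance of tip_box from where it was at the start of the episode above 0.015 m).
It also fails if it takes over 64 s, if anything falls off the work surface, if the arm or the gripper's body presses on something with over 40 N, if the wrist force passes 120 N, or if a joint passes its speed limit or range.

## Working session

There is one attempt and no reset: what is moved stays moved. The work goes in short steps, Python scripts to look and compute and a tool call to move; the robot and the scene stay as the last step left them, time stands still between calls to the robot, and variables do not carry over. Pictures are saved under pics/ and viewed, on a budget of 10 in all, crops included, one or two more only if the job needs it, and the job is handed in when it is done.

Besides the shell and the picture viewer there is one more tool, called after ">>>" by a JSON object that holds its "method" and its "body", one argument or row to a line. step_arm: Moves the arm, as the interface text tells. Its arguments: {"type":"object","properties":{"targets":{"type":"array","items":{"type":"number"}},"newtons":{"type":"number"}},"required":["targets"]}

```bash
mkdir -p pics; cat > h.py <<'E'
import numpy as np,cv2
from workcell import readout,vision,ticket,r
def ray(name,uv,obs=None):
    m=vision.camera_model(name);K=np.array(m["intrinsics"],float);d=np.array(m["dist"],float)
    p=cv2.undistortPoints(np.array(uv,float).reshape(-1,1,2),K,d).reshape(-1,2)
    v=np.c_[p,np.ones(len(p))]
    if "R" in m:
        R=np.array(m["R"]);t=np.array(m["t"]);return -R.T@t, v@R
    T=np.array(m["tool_from_camera"]);w,x,y,z=obs["tool_rot"]
    from scipy.spatial.transform import Rotation as Ro
    Rt=Ro.from_quat([x,y,z,w]).as_matrix()
    return Rt@T[:3,3]+np.array(obs["position"]), v@(Rt@T[:3,:3]).T
def onz(name,uv,z,obs=None):
    o,v=ray(name,uv,obs);return o+v*((z-o[2])/v[:,2])[:,None]
def cloud(name,D,obs=None):
    h,w=D.shape;uv=np.stack(np.meshgrid(np.arange(w),np.arange(h)),-1).reshape(-1,2)
    o,v=ray(name,uv,obs);return (o+v*D.reshape(-1,1)).reshape(h,w,3)
E
python3 - <<'E'
from h import *
o=readout.get_obs();print(o,r.nose_length)
for n in("top","scene"):
    p,d=vision.capture(n);cv2.imwrite(f"pics/{n}0.png",p);np.save(f"{n}0.npy",d);np.save(f"{n}0p.npy",p)
E
```

```text
{'time_s': 0.0, 'q': array([-1.26767469,  0.31174839,  0.01399635,  1.51307286, -0.00440543,
        1.31922546, -0.02719165]), 'dq': array([-0.00217444,  0.00048234, -0.00099759, -0.00221211, -0.00147828,
        0.00132   , -0.00209422]), 'effort': array([ 4.67013615e-04, -3.79901791e+01,  1.45975566e-01, -2.30594498e+01,
        1.21252707e-02,  1.36798003e-02, -2.26829009e-07]), 'position': array([185.67126703, 516.98284977, 255.20218774]), 'tool_rot': array([-1.61028096e-04,  1.71518606e-01,  9.85180136e-01, -1.20087179e-03]), 'contact_force': array([-0.08805161, -0.41925736, -0.81848697]), 'moment': array([ 0.00983776, -0.02803155, -0.02109273]), 'width': 1.0013249609650468} 25.0
```

View pics/top0.png

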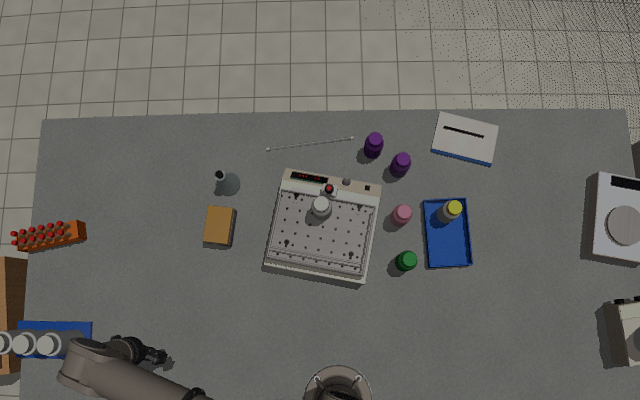

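View pics/scene0.png

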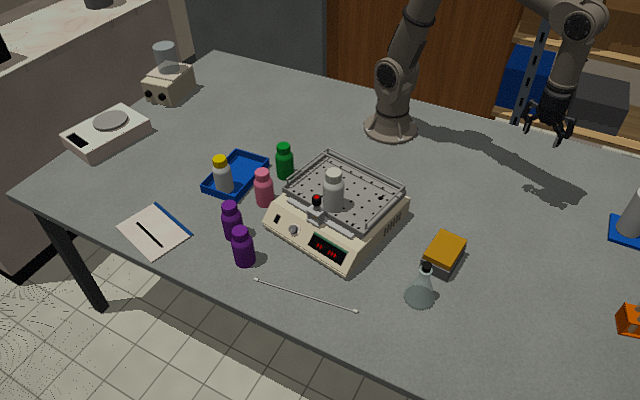

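Top view: white bottle cap near (321,203), knob with red dot at (329,188), blue tray (425–470,198–268) with the yellow cap at (454,208), pink and green look-alikes between the tray and the shaker. Now measuring.

```bash
cat > m1.py <<'E'
from h import *
for n in("top","scene"):
    p=np.load(n+"0p.npy");d=np.load(n+"0.npy");C=cloud(n,d);hsv=cv2.cvtColor(p,cv2.COLOR_BGR2HSV)
    H,S,V=cv2.split(hsv);X,Y,Z=C[...,0],C[...,1],C[...,2]
    reg=(X>300)&(X<900)&(abs(Y)<420)&(d>0)
    def rep(name,m,z=None):
        m=m&reg
        k,l,st,ce=cv2.connectedComponentsWithStats(m.astype(np.uint8))
        for i in range(1,k):
            if st[i,4]<8: continue
            q=C[l==i];ext=(np.percentile(q,2,0)+np.percentile(q,98,0))/2
            (a,b),rr=cv2.minEnclosingCircle(np.argwhere(l==i)[:,::-1].astype(np.float32))
            print(n,name,st[i,4],'px',ce[i].round(1),'med',np.median(q,0).round(),'mid',ext.round(),'onz',onz(n,[[a,b]],z)[0].round(1) if z else '')
    rep('whitecap',(Z>222)&(S<60)&(V>120),232)
    rep('yellow',(H>20)&(H<35)&(S>150)&(Z>120)&(Y<-100),134)
    rep('red',((H<6)|(H>174))&(S>150)&(V>80)&(Z>150),177)
    rep('green',(H>50)&(H<80)&(S>120)&(Z>110))
    rep('pink',(H>160)&(S>60)&(Z>110)&(Y<-80))
    rep('flask',(V<60)&(Z>110)&(Y>200)); rep('amber',(H>10)&(H<28)&(S>150)&(Z>55)&(Y>150))
    m=(H>100)&(H<125)&(S>150)&reg&(Z>24)&(Z<42)&(Y<-100)
    R=cv2.minAreaRect(np.c_[X[m],Y[m]].astype(np.float32));print(n,'tray',R,m.sum())
    m=reg&(Z>95)&(Z<150)&(S<60)&(abs(Y)<200)
    print(n,'plat',cv2.minAreaRect(np.c_[X[m],Y[m]].astype(np.float32)))
    m=reg&(Z>20)&(Z<240)&(abs(Y)<200)
E
python3 m1.py
```

```text
top whitecap 172 px [320.9 202.8] med [581.  38. 232.] mid [582.  38. 233.] onz [581.1  38.2 232. ]
top yellow 170 px [454.2 207.3] med [ 580. -365.  134.] mid [ 581. -365.  132.] onz [ 581.  -364.3  134. ]
top red 22 px [328.7 187.5] med [638.  15. 177.] mid [638.  15. 178.] onz [638.1  16.5 177. ]
top green 178 px [409. 259.] med [ 426. -220.  130.] mid [ 426. -221.  126.] onz 
top pink 183 px [403.7 211.4] med [ 571. -211.  130.] mid [ 571. -211.  124.] onz 
top flask 48 px [218.8 174.3] med [694. 355. 139.] mid [695. 355. 134.] onz 
top amber 295 px [215.6 214.3] med [585. 382.  68.] mid [569. 370.  68.] onz 
top amber 40 px [225.5 238. ] med [504. 343.  68.] mid [509. 346.  67.] onz 
top tray ((517.9490966796875, -355.8475036621094), (221.91107177734375, 128.68048095703125), 0.4350406527519226) 182
top plat ((617.9532470703125, 19.682632446289062), (300.5771789550781, 431.2194519042969), 78.72896575927734)
scene whitecap 138 px [333.3 171.8] med [580.  39. 232.] mid [578.  39. 232.] onz [583.2  41.6 232. ]
scene yellow 137 px [219.1 159.5] med [ 586. -363.  133.] mid [ 582. -365.  130.] onz [ 586.  -360.7  134. ]
scene red 20 px [316.2 196.6] med [636.  16. 178.] mid [636.  15. 176.] onz [636.8  17.1 177. ]
scene green 138 px [283.  147.4] med [ 434. -216.  129.] mid [ 429. -219.  123.] onz 
scene pink 167 px [261.8 173.7] med [ 577. -207.  129.] mid [ 571. -209.  122.] onz 
scene flask 96 px [426.2 266.5] med [697. 355. 139.] mid [694. 355. 133.] onz 
scene amber 1037 px [444.6 248.5] med [557. 373.  67.] mid [551. 372.  64.] onz 
scene tray ((517.9533081054688, -356.3052978515625), (227.2936248779297, 130.60426330566406), 1.5548396110534668) 270
scene plat ((582.2957153320312, -0.013427734375), (399.5854187011719, 417.1466979980469), 89.91703796386719)
```

>>> {"method": "step_arm", "body": {
  "targets": [2.6, -3.2, 1, 0, 0, 0.023, 0, 5.2, -6.4, 2, 0, 0, 0.047, 0, 7.8, -9.6, 3, 0, 0, 0.07, 0, 10.4, -12.8, 3, 0, 0, 0.093, 0, 13, -16, 3, 0, 0, 0.117, 0]
}}

```text
time_s: 0.6
position: [316.7, 356.2, 286.3]
tool_rot: [0.0, 0.113, 0.994, 0.0]
contact_force: [0.5, -0.3, -1.0]
width: 0.999
```

>>> {"method": "step_arm", "body": {
  "targets": [2.6, -3.2, 0.5, 0, 0, 0.023, 0, 5.2, -6.4, 1, 0, 0, 0.047, 0, 7.8, -9.6, 1, 0, 0, 0.07, 0, 10.4, -12.8, 1, 0, 0, 0.093, 0, 13, -16, 1, 0, 0, 0.117, 0]
}}

```text
time_s: 1.1
position: [446.4, 196.1, 296.0]
tool_rot: [-0.0, 0.055, 0.998, -0.0]
contact_force: [0.4, 0.8, 0.5]
width: 1.0
```

>>> {"method": "step_arm", "body": {
  "targets": [2.6, -3.2, 0.5, 0, 0, 0.023, 0, 5.2, -6.4, 1, 0, 0, 0.047, 0, 7.8, -9.6, 1, 0, 0, 0.07, 0, 9, -12.8, 1, 0, 0, 0.093, 0, 9, -16, 1, 0, 0, 0.117, 0]
}}

```text
time_s: 1.6
position: [536.9, 36.0, 305.2]
tool_rot: [-0.0, -0.003, 1.0, -0.001]
contact_force: [-0.0, -0.3, -0.0]
width: 1.0
```

```bash
python3 - <<'E'
from h import *
o=readout.get_obs();print(o['q'],o['position'],o['tool_rot'],o['width'])
p,d=vision.capture("wrist");cv2.imwrite("pics/w1.png",p)
C=cloud("wrist",d,o);H,S,V=cv2.split(cv2.cvtColor(p,cv2.COLOR_BGR2HSV))
m=(C[...,2]>224)&(C[...,2]<240)&(S<70)&(abs(C[...,0]-581)<60)&(abs(C[...,1]-38)<60)&(d>0)
print(m.sum(),np.median(C[m],0) if m.any() else '')
if m.any():
    q=C[m];print(cv2.minEnclosingCircle(q[:,:2].astype(np.float32)))
E
```

```text
[-0.41027196  0.27439954  0.40585612  1.46327272 -0.10707062  1.42691657
  1.57467102] [536.91219735  35.9557299  305.22118947] [-4.21604654e-04 -3.21887695e-03  9.99994539e-01 -6.18842697e-04] 0.9997233244116048
2637 [574.79242744  40.4025155  232.28455315]
((577.5846557617188, 40.51118850708008), 23.325782775878906)
```

View pics/w1.png

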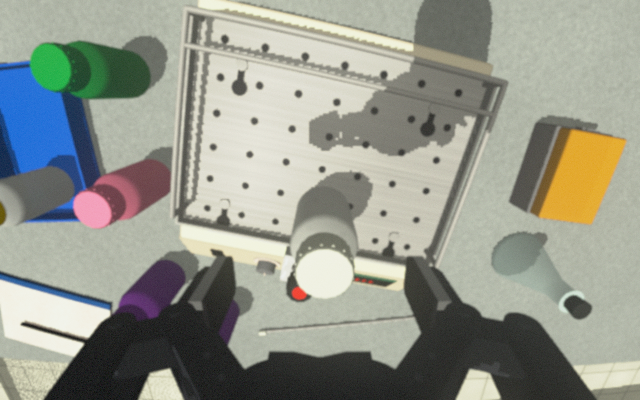

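The wrist view shows the white cap at (325,272) with the red knob at (298,290) just in front of it. The cap measures about (578.5,40) at z 232, agreeing with the top view.

>>> {"method": "step_arm", "body": {
  "targets": [4.2, 0.4, 0, 0, 0, 0, 0, 4.2, 0.4, -2, 0, 0, 0, 0, 4.2, 0.4, -4, 0, 0, 0, 0, 4.2, 0.4, -6, 0, 0, 0, 0, 4.2, 0.4, -7.8, 0, 0, 0, 0]
}}

```text
time_s: 2.15
position: [577.2, 42.1, 226.6]
tool_rot: [-0.001, -0.003, 1.0, -0.0]
contact_force: [1.5, -0.8, -0.4]
width: 1.003
```

>>> {"method": "step_arm", "body": {
  "targets": [0, 0, 0, 0, 0, 0, 0.2, 0, 0, 0, 0, 0, 0, 0.4, 0, 0, 0, 0, 0, 0, 0.6, 0, 0, 0, 0, 0, 0, 0.8, 0, 0, 0, 0, 0, 0, 1],
  "newtons": 30
}}

```text
time_s: 2.65
position: [578.7, 41.4, 229.7]
tool_rot: [0.001, -0.003, 1.0, 0.0]
contact_force: [-0.4, -1.5, 1.7]
width: 0.513
```

>>> {"method": "step_arm", "body": {
  "targets": [0, 0, 0, 0, 0, 0, 1, 0, 0, 0, 0, 0, 0, 1, 0, 0, 0, 0, 0, 0, 1, 0, 0, 0, 0, 0, 0, 1, 0, 0, 0, 0, 0, 0, 1]
}}

```text
time_s: 3.15
position: [578.7, 41.3, 229.6]
tool_rot: [0.001, -0.003, 1.0, 0.0]
contact_force: [0.1, -0.6, 5.9]
width: 0.519
```

>>> {"method": "step_arm", "body": {
  "targets": [0, 0, 0.5, 0, 0, 0, 1, 0, 0, 1, 0, 0, 0, 1, 0, 0, 2, 0, 0, 0, 1, 0, 0, 3, 0, 0, 0, 1, 0, 0, 4, 0, 0, 0, 1],
  "newtons": 40
}}

```text
time_s: 3.65
position: [577.9, 41.8, 269.2]
tool_rot: [0.0, -0.003, 1.0, 0.0]
contact_force: [0.4, -1.0, -2.2]
width: 0.513
```

```bash
python3 - <<'E'
from h import *
o=readout.get_obs();print(o['q'],o['position'],o['contact_force'],o['width'])
p,d=vision.capture("scene");cv2.imwrite("pics/s1.png",cv2.resize(p[80:330,150:480],None,fx=2,fy=2))
E
```

```text
[-0.38591334  0.37880949  0.40314331  1.41586963 -0.14850203  1.37678823
  1.59738754] [577.89650757  41.7604253  269.15754429] [ 0.36135389 -0.95872312 -2.21386846] 0.5125634456033736
```

View pics/s1.png

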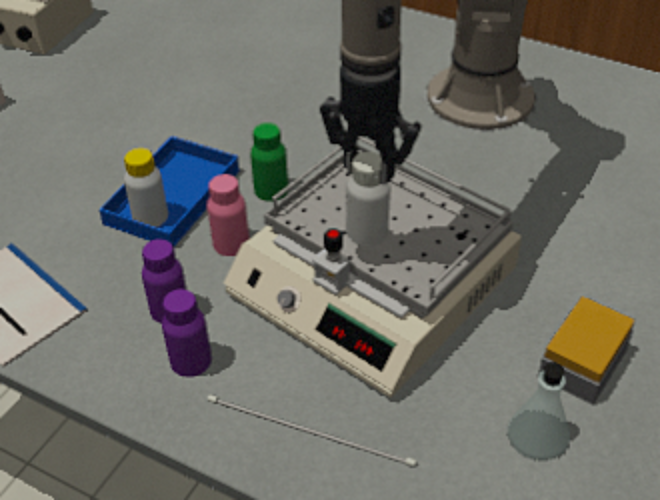

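>>> {"method": "step_arm", "body": {
  "targets": [0, 0, 2.5, 0, 0, 0, 1, 0, 0, 5, 0, 0, 0, 1, 0, 0, 8, 0, 0, 0, 1, 0, -1, 8, 0, 0, 0, 1, 0, -3, 8, 0, 0, 0, 1]
}}

```text
time_s: 4.2
position: [578.4, 13.4, 349.0]
tool_rot: [0.001, -0.005, 1.0, 0.001]
contact_force: [-0.2, -0.5, -2.7]
width: 0.511
```

>>> {"method": "step_arm", "body": {
  "targets": [-0.8, -2.5, 0, 0, 0, 0, 1, -1.6, -5, 0, 0, 0, 0, 1, -2.4, -7.5, 0, 0, 0, 0, 1, -3.2, -10, 0, 0, 0, 0, 1, -4, -12.5, 0, 0, 0, 0, 1]
}}

```text
time_s: 4.7
position: [536.9, -114.9, 347.5]
tool_rot: [-0.001, -0.003, 1.0, 0.0]
contact_force: [-0.0, -0.4, -2.7]
width: 0.508
```

>>> {"method": "step_arm", "body": {
  "targets": [-0.8, -2.5, 0, 0, 0, 0, 1, -1.6, -5, 0, 0, 0, 0, 1, -2.4, -7.5, 0, 0, 0, 0, 1, -3.2, -10, 0, 0, 0, 0, 1, -4, -12.5, 0, 0, 0, 0, 1]
}}

```text
time_s: 5.2
position: [496.8, -239.7, 347.5]
tool_rot: [-0.001, -0.003, 1.0, 0.0]
contact_force: [0.1, 0.5, -1.9]
width: 0.509
```

>>> {"method": "step_arm", "body": {
  "targets": [-0.8, -2.5, 0, 0, 0, 0, 1, -1.6, -5, 0, 0, 0, 0, 1, -2.4, -7.5, 0, 0, 0, 0, 1, -3.2, -10, 0, 0, 0, 0, 1, -4.3, -11.8, 0, 0, 0, 0, 1]
}}

```text
time_s: 5.7
position: [453.5, -358.4, 347.2]
tool_rot: [-0.001, -0.002, 1.0, -0.0]
contact_force: [-0.2, -0.4, -2.2]
width: 0.51
```

```bash
python3 - <<'E'
from h import *
o=readout.get_obs();print(o['q'],o['position'],o['contact_force'],o['width'])
p,d=vision.capture("wrist");cv2.imwrite("pics/w2.png",p)
C=cloud("wrist",d,o);H,S,V=cv2.split(cv2.cvtColor(p,cv2.COLOR_BGR2HSV));Z=C[...,2]
m=(H>100)&(H<125)&(S>150)&(Z>24)&(Z<42)&(d>0)&(C[...,1]<-250)
print(C[m].min(0),C[m].max(0),cv2.minAreaRect(C[m][:,:2].astype(np.float32)))
m=(H>100)&(H<125)&(S>150)&(Z<12)&(d>0)&(C[...,1]<-250);print('floor',np.median(C[m],0))
E
```

```text
[ 0.24138841  0.37629873  0.59345485  1.2617275  -0.20551793  1.56446125
  2.37831921] [ 453.52655113 -358.36672058  347.17374674] [-0.15408858 -0.416951   -2.15339041] 0.5102202094357597
[ 405.69168742 -434.93594891   27.9763048 ] [ 543.82431578 -293.4002468    37.57281894] ((473.3632507324219, -364.90216064453125), (134.73008728027344, 137.63494873046875), 2.6972463130950928)
floor [ 449.1850921  -364.31891863    4.32582727]
```

View pics/w2.png

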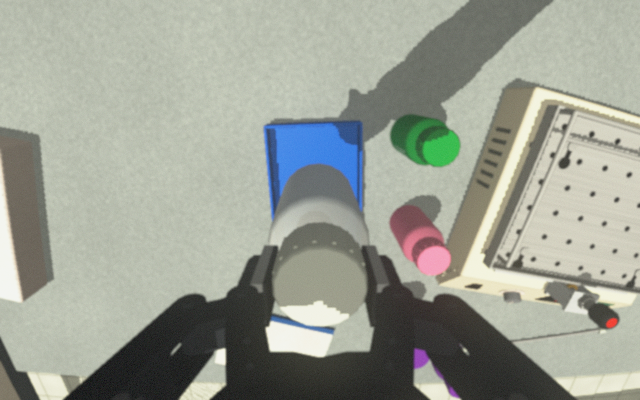

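>>> {"method": "step_arm", "body": {
  "targets": [0.1, -0.3, -3, 0, 0, 0, 1, 0.1, -0.3, -7, 0, 0, 0, 1, 0.1, -0.3, -11, 0, 0, 0, 1, 0.1, -0.3, -15, 0, 0, 0, 1, 0.1, -0.3, -18, 0, 0, 0, 1]
}}

```text
time_s: 6.25
position: [454.3, -358.1, 164.9]
tool_rot: [-0.002, -0.003, 1.0, 0.001]
contact_force: [-0.7, -0.3, -2.8]
width: 0.514
```

>>> {"method": "step_arm", "body": {
  "targets": [0, 0, -1, 0, 0, 0, 1, 0, 0, -2, 0, 0, 0, 1, 0, 0, -2.5, 0, 0, 0, 1, 0, 0, -2.8, 0, 0, 0, 1, 0, 0, -3, 0, 0, 0, 1]
}}

```text
time_s: 6.75
position: [456.5, -360.0, 139.4]
tool_rot: [0.001, -0.003, 1.0, -0.001]
contact_force: [-0.7, -0.3, -1.6]
width: 0.512
```

>>> {"method": "step_arm", "body": {
  "targets": [0, 0, -0.1, 0, 0, 0, 1, 0, 0, -0.2, 0, 0, 0, 1, 0, 0, -0.3, 0, 0, 0, 1, 0, 0, -0.4, 0, 0, 0, 1, 0, 0, -0.4, 0, 0, 0, 1]
}}

```text
time_s: 7.25
position: [455.8, -359.3, 134.2]
tool_rot: [-0.0, -0.003, 1.0, 0.0]
contact_force: [-0.1, -0.0, -2.2]
width: 0.512
```

>>> {"method": "step_arm", "body": {
  "targets": [0, 0, -0.1, 0, 0, 0, 1, 0, 0, -0.15, 0, 0, 0, 1, 0, 0, -0.2, 0, 0, 0, 1, 0, 0, -0.25, 0, 0, 0, 1, 0, 0, -0.25, 0, 0, 0, 1]
}}

```text
time_s: 7.75
position: [455.9, -359.4, 131.9]
tool_rot: [0.0, -0.003, 1.0, 0.0]
contact_force: [-0.6, 0.4, -0.9]
width: 0.513
```

>>> {"method": "step_arm", "body": {
  "targets": [0, 0, -0.05, 0, 0, 0, 1, 0, 0, -0.1, 0, 0, 0, 1, 0, 0, -0.1, 0, 0, 0, 1, 0, 0, -0.15, 0, 0, 0, 1, 0, 0, -0.15, 0, 0, 0, 1]
}}

```text
time_s: 8.25
position: [456.2, -359.6, 131.7]
tool_rot: [0.001, -0.003, 1.0, -0.0]
contact_force: [-1.0, 1.6, 7.7]
width: 0.511
```

>>> {"method": "step_arm", "body": {
  "targets": [0, 0, 0.1, 0, 0, 0, 0.45, 0, 0, 0.1, 0, 0, 0, 0.4, 0, 0, 0.1, 0, 0, 0, 0.25, 0, 0, 0.1, 0, 0, 0, 0.1, 0, 0, 0.1, 0, 0, 0, 0]
}}

```text
time_s: 8.75
position: [455.8, -359.3, 131.1]
tool_rot: [-0.0, -0.003, 1.0, 0.0]
contact_force: [-0.2, -0.4, -0.3]
width: 0.997
```

>>> {"method": "step_arm", "body": {
  "targets": [0, 0, 0, 0, 0, 0, 0, 0, 0, 0, 0, 0, 0, 0, 0, 0, 1, 0, 0, 0, 0, 0, 0, 3, 0, 0, 0, 0, 0, 0, 6, 0, 0, 0, 0]
}}

```text
time_s: 9.25
position: [455.0, -358.5, 191.0]
tool_rot: [-0.001, -0.003, 1.0, 0.001]
contact_force: [0.7, -0.5, 0.4]
width: 1.005
```

>>> {"method": "step_arm", "body": {
  "targets": [0, 0, 3, 0, 0, 0, 0, 0, 0, 7, 0, 0, 0, 0, 0, 0, 11, 0, 0, 0, 0, 0, 0, 13, 0, 0, 0, 0, 0, 0, 13, 0, 0, 0, 0]
}}

```text
time_s: 9.75
position: [456.9, -361.1, 326.3]
tool_rot: [0.004, -0.003, 1.0, -0.003]
contact_force: [0.2, 0.0, -0.8]
width: 1.0
```

```bash
python3 - <<'E'
from h import *
o=readout.get_obs();print(o['position'],o['contact_force'],o['width'])
p,d=vision.capture("wrist");cv2.imwrite("pics/w3.png",p);C=cloud("wrist",d,o)
H,S,V=cv2.split(cv2.cvtColor(p,cv2.COLOR_BGR2HSV))
m=(C[...,2]>122)&(C[...,2]<145)&(S<70)&(V>100)&(abs(C[...,0]-456)<45)&(abs(C[...,1]+360)<45)&(d>0)
print(m.sum(),np.median(C[m],0),cv2.minEnclosingCircle(C[m][:,:2].astype(np.float32)))
p,d=vision.capture("scene");np.save("s2.npy",p);q=p[80:330,150:480]
cv2.imwrite("pics/s2.png",cv2.resize(q,None,fx=2,fy=2))
E
```

```text
[ 456.87075014 -361.06526662  326.25164541] [ 0.1679027   0.03390421 -0.81603407] 1.0004851348662407
1396 [ 454.00391232 -360.65415371  134.23007215] ((455.2419128417969, -360.6020812988281), 23.084135055541992)
```

View pics/s2.png

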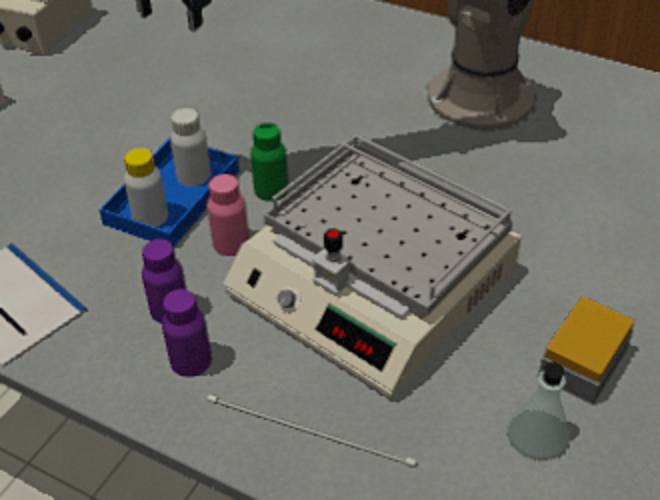

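Scene view: the white-capped bottle stands upright in the tray at crop (190,150), and the yellow one is unmoved. Going to the knob.

>>> {"method": "step_arm", "body": {
  "targets": [1, 2.5, 0, 0, 0, 0, 0, 2, 5, 0, 0, 0, 0, 0, 3, 7.5, 0, 0, 0, 0, 0, 4, 10, 0, 0, 0, 0, 0, 5, 12.5, 0, 0, 0, 0, 0]
}}

```text
time_s: 10.35
position: [505.3, -232.7, 319.3]
tool_rot: [-0.002, -0.003, 1.0, 0.001]
contact_force: [-0.1, -0.0, -0.5]
width: 0.996
```

>>> {"method": "step_arm", "body": {
  "targets": [1, 2.5, 0, 0, 0, 0, 0, 2, 5, 0, 0, 0, 0, 0, 3, 7.5, 0, 0, 0, 0, 0, 4, 10, 0, 0, 0, 0, 0, 5, 12.5, 0, 0, 0, 0, 0]
}}

```text
time_s: 10.85
position: [555.2, -107.9, 319.3]
tool_rot: [-0.002, -0.003, 1.0, 0.0]
contact_force: [0.3, -0.6, -0.3]
width: 1.003
```

>>> {"method": "step_arm", "body": {
  "targets": [1, 2.5, 0, 0, 0, 0, 0, 2, 5, -1, 0, 0, 0, 0, 3, 7.5, -3, 0, 0, 0, 0, 4, 10, -5, 0, 0, 0, 0, 4.5, 12.5, -6, 0, 0, 0, 0]
}}

```text
time_s: 11.35
position: [599.3, 17.1, 257.0]
tool_rot: [-0.003, -0.003, 1.0, -0.0]
contact_force: [0.4, -0.3, -0.3]
width: 1.002
```

```bash
python3 - <<'E'
from h import *
o=readout.get_obs();print(o['q'],o['position'],o['contact_force'],o['width'])
p,d=vision.capture("wrist");cv2.imwrite("pics/w4.png",p);C=cloud("wrist",d,o)
H,S,V=cv2.split(cv2.cvtColor(p,cv2.COLOR_BGR2HSV))
reg=(abs(C[...,0]-637)<45)&(abs(C[...,1]-16)<45)&(d>0)
m=((H<6)|(H>174))&(S>150)&reg
print('red',m.sum(),C[m].mean(0),np.median(C[m],0))
m=reg&(C[...,2]>168)&(C[...,2]<188)
print('top',m.sum(),np.median(C[m],0),cv2.minEnclosingCircle(C[m][:,:2].astype(np.float32)))
E
```

```text
[-0.34317984  0.43609984  0.42652977  1.37010791 -0.17831918  1.38025739
  1.6600081 ] [599.30806947  17.08787699 257.03132744] [ 0.37162465 -0.2552111  -0.29054838] 1.0021641204799414
red 266 [635.48763383  17.30109262 177.78167431] [635.37270673  17.05948375 177.73049633]
top 964 [632.27963797  17.07864741 177.12709859] ((635.2701416015625, 17.43602752685547), 14.120992660522461)
```

View pics/w4.png

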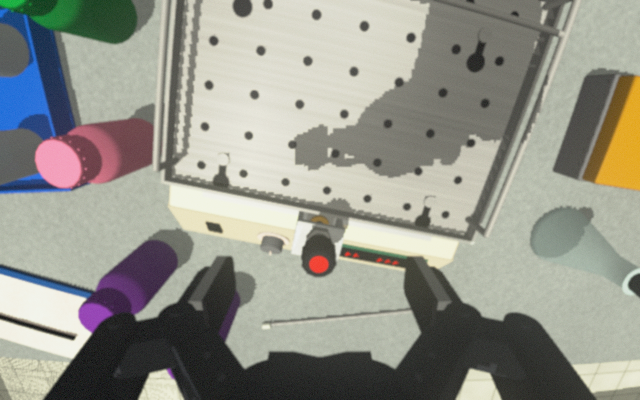

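Wrist view: the knob's red dot is at (318,264), which gives (635.5,17.3) at z 177.7. Nothing stands around it.

>>> {"method": "step_arm", "body": {
  "targets": [3.6, 0, 0, 0, 0, 0, 0, 3.6, 0, -2, 0, 0, 0, 0, 3.6, 0, -5, 0, 0, 0, 0, 3.6, 0, -7.5, 0, 0, 0, 0, 3.6, 0, -8.5, 0, 0, 0, 0]
}}

```text
time_s: 11.9
position: [633.9, 15.7, 171.6]
tool_rot: [-0.004, -0.003, 1.0, -0.0]
contact_force: [-0.4, -0.8, 0.4]
width: 0.999
```

>>> {"method": "step_arm", "body": {
  "targets": [0, 0, 0, 0, 0, 0, 0, 0, 0, 0, 0, 0, 0, 0.2, 0, 0, 0, 0, 0, 0, 0.4, 0, 0, 0, 0, 0, 0, 0.6, 0, 0, 0, 0, 0, 0, 0.8],
  "newtons": 80
}}

```text
time_s: 12.4
position: [637.4, 15.6, 177.4]
tool_rot: [0.001, -0.003, 1.0, 0.0]
contact_force: [-0.3, 0.2, 0.5]
width: 0.33
```

>>> {"method": "step_arm", "body": {
  "targets": [0, 0, 0, 0, 0, 0, 1, 0, 0, 0, 0, 0, 0, 1, 0, 0, 0, 0, 0, 0, 1, 0, 0, 0, 0, 0, 0, 1, 0, 0, 0, 0, 0, 0, 1]
}}

```text
time_s: 12.9
position: [637.4, 16.5, 177.7]
tool_rot: [0.001, -0.003, 1.0, 0.001]
contact_force: [-1.2, 1.3, 5.6]
width: 0.278
```

Width fits the knob, but the arm settled about 6 mm higher than intended. I'll regrip lower for a fuller hold.

>>> {"method": "step_arm", "body": {
  "targets": [0, 0, 0, 0, 0, 0, 0.5, 0, 0, 0, 0, 0, 0, 0.4, -0.1, 0, -0.3, 0, 0, 0, 0.4, -0.1, 0, -0.6, 0, 0, 0, 0.4, -0.1, 0, -0.6, 0, 0, 0, 0.4]
}}

```text
time_s: 13.4
position: [635.2, 15.5, 169.2]
tool_rot: [-0.001, -0.003, 1.0, -0.0]
contact_force: [-0.2, 0.4, 0.9]
width: 0.6
```

>>> {"method": "step_arm", "body": {
  "targets": [0, 0, 0, 0, 0, 0, 0.4, 0, 0, 0, 0, 0, 0, 0.6, 0, 0, 0, 0, 0, 0, 0.8, 0, 0, 0, 0, 0, 0, 1, 0, 0, 0, 0, 0, 0, 1]
}}

```text
time_s: 13.9
position: [636.0, 16.5, 170.8]
tool_rot: [0.0, -0.003, 1.0, 0.001]
contact_force: [-1.5, 1.5, 3.5]
width: 0.283
```

>>> {"method": "step_arm", "body": {
  "targets": [0, 0, 0, 0, 0, 0, 1, 0, 0, 0, 0, 0, 0, 1, 0, 0, 0, 0, 0, 0, 1, 0, 0, 0, 0, 0, 0, 1, 0, 0, 0, 0, 0, 0, 1]
}}

```text
time_s: 14.4
position: [636.0, 16.4, 170.7]
tool_rot: [0.0, -0.003, 1.0, 0.001]
contact_force: [-1.5, 3.0, 4.7]
width: 0.28
```

>>> {"method": "step_arm", "body": {
  "targets": [0, 0, 0.2, 0, 0, 0, 1, 0, 0, 0.4, 0, 0, 0, 1, 0, 0, 0.6, 0, 0, 0, 1, 0, 0, 0.8, 0, 0, 0, 1, 0, 0, 0.8, 0, 0, 0, 1]
}}

```text
time_s: 14.9
position: [636.0, 16.5, 176.4]
tool_rot: [-0.0, -0.003, 1.0, 0.0]
contact_force: [4.1, 2.9, -7.8]
width: 0.28
```

>>> {"method": "step_arm", "body": {
  "targets": [0, 0, 0.2, 0, 0, 0, 1, 0, 0, 0.4, 0, 0, 0, 1, 0, 0, 0.6, 0, 0, 0, 1, 0, 0, 0.7, 0, 0, 0, 1, 0, 0, 0.7, 0, 0, 0, 1]
}}

```text
time_s: 15.4
position: [636.0, 16.4, 182.4]
tool_rot: [-0.001, -0.003, 1.0, 0.0]
contact_force: [5.3, 4.2, -11.0]
width: 0.283
```

>>> {"method": "step_arm", "body": {
  "targets": [0, 0, 0.1, 0, 0, 0, 1, 0, 0, 0.2, 0, 0, 0, 1, 0, 0, 0.3, 0, 0, 0, 1, 0, 0, 0.4, 0, 0, 0, 1, 0, 0, 0.4, 0, 0, 0, 1]
}}

```text
time_s: 15.9
position: [635.9, 16.5, 185.9]
tool_rot: [-0.001, -0.003, 1.0, 0.0]
contact_force: [5.7, 3.4, -12.4]
width: 0.277
```

>>> {"method": "step_arm", "body": {
  "targets": [0, 0, 0.1, 0, 0, 0, 1, 0, 0, 0.15, 0, 0, 0, 1, 0, 0, 0.2, 0, 0, 0, 1, 0, 0, 0.2, 0, 0, 0, 1, 0, 0, 0.2, 0, 0, 0, 1]
}}

```text
time_s: 16.4
position: [635.9, 16.5, 186.9]
tool_rot: [-0.001, -0.003, 1.0, -0.0]
contact_force: [6.7, 3.6, -14.1]
width: 0.28
```

>>> {"method": "step_arm", "body": {
  "targets": [0, 0, 0.1, 0, 0, 0, 1, 0, 0, 0.2, 0, 0, 0, 1, 0, 0, 0.2, 0, 0, 0, 1, 0, 0, 0.2, 0, 0, 0, 1, 0, 0, 0.2, 0, 0, 0, 1]
}}

```text
time_s: 16.9
position: [635.9, 16.5, 187.0]
tool_rot: [-0.002, -0.003, 1.0, -0.0]
contact_force: [9.6, 3.7, -21.7]
width: 0.277
```

```bash
python3 - <<'E'
from h import *
o=readout.get_obs();print(o['position'],o['contact_force'],o['width'])
p,d=vision.capture("wrist");C=cloud("wrist",d,o)
H,S,V=cv2.split(cv2.cvtColor(p,cv2.COLOR_BGR2HSV))
m=((H<6)|(H>174))&(S>150)&(abs(C[...,0]-636)<30)&(abs(C[...,1]-17)<30)&(d>0)
print('red',m.sum(),np.median(C[m],0))
p,d=vision.capture("scene");cv2.imwrite("pics/s3.png",cv2.resize(p[100:280,190:400],None,fx=3.3,fy=3.3))
C=cloud("scene",d);H,S,V=cv2.split(cv2.cvtColor(p,cv2.COLOR_BGR2HSV))
m=((H<6)|(H>174))&(S>150)&(abs(C[...,0]-636)<30)&(abs(C[...,1]-17)<30)&(d>0)&(C[...,2]>150)
print('scene red',m.sum(),np.median(C[m],0))
E
```

```text
[635.89171078  16.4521245  187.02756533] [  9.55460604   3.65071902 -21.73373703] 0.2770096181554409
red 684 [635.40405799  17.25218969 193.75001735]
scene red 25 [639.00266982  15.21984333 192.6470426 ]
```

View pics/s3.png

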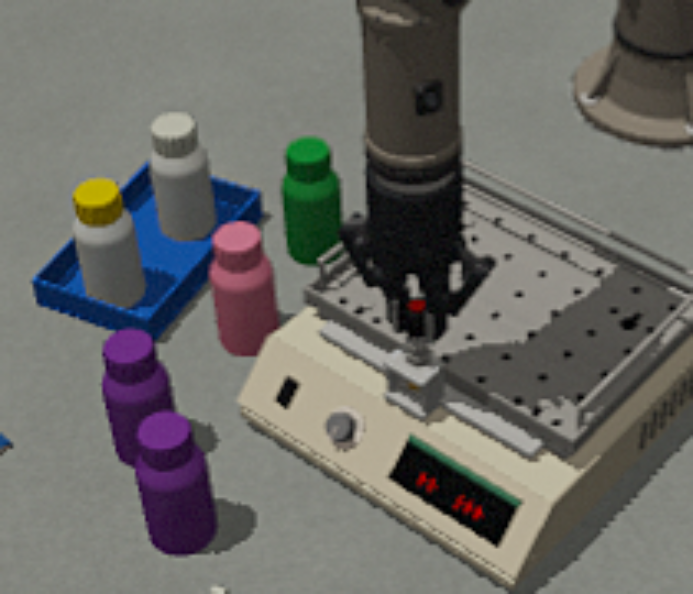

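The picture shows the gripper holding the raised knob, red dot at (417,305), and both bottles standing in the tray. The dot is now at z 193.7, up 16 mm from 177.7. On the last step force rose from 14 to 22 N with no further travel, so the plunger is on its stop. Handing in.

```bash
python3 -c "
from h import *
ticket.sign_off();o=readout.get_obs();print(o['time_s'],o['position'],o['contact_force'],o['width'])"
```

```text
the job is handed in; nothing more can be done
the job is handed in; nothing more can be done
```

The bottle is in the blue tray and the gripper is holding the lock plunger fully up. I handed the job in at about 17 s of the 64 s allowed; the sign-off gives no verdict.

- **Bottle:** I moved it by its cap, set it down in the free half of the tray with about 8 N of contact, and let go. A look afterwards put its cap at (455, -361) with the top at z 134 mm, which is right for standing upright on the tray floor.
- **Bystanders:** The yellow-capped bottle, flask and tip box looked unmoved in the pictures. I did not measure them again.
- **Plunger:** My first grip on the knob sat about 6 mm too high, so I opened and gripped again lower. After the pull the red dot had risen 16.0 mm, from z 177.7 to 193.7. Pulling 2 mm further raised the force from 14 to 22 N without any more movement, so it is against its stop.
- **Disagreements:** The scene camera put the red dot about 1 mm lower than the wrist camera did, within the calibration error. Opening widths read 1–2 mm under the nominal 45 mm cap and 26 mm knob. A side force of about 10 N also remains at the held knob.

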